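# Roll-testing wrist pins

## Robot

A 6-joint arm with a two-finger parallel gripper is mounted at the origin on the work surface. World frame = base frame: x ahead of the robot, y to its left, z up, the work surface at z = 0. Lengths are in mm, angles in degrees, forces in N, time in s.
With the tool pointing down it reaches from about 300 to 850 mm from the base axis. Payload 4.2 kg.
Tool frame: the origin (TCP) lies midway between the tips of the shut fingers; the grasp point (between the pads) lies 19 mm behind it (env.grip_depth is the distance from the TCP to the grasp point, in mm); z points along the fingers, y is the line along which they close (so a half turn about z gives the same grasp; the last joint's range is limited). The gripper opens to 91 mm and grips with 3 to 60 N. Pads are 32 mm wide; open, the fingers measure 118 mm over their backs; the gripper's body (76 mm by 178 mm) begins 60 mm behind the grasp point.
Start: joints at [73.854, 18.312, 89.639, -0, 72.044, -1.146], TCP at [148.823, 555.423, 213.976] pointing down, gripper open.
Joint ranges: [-177.97, 177.97], [-48.28, 115.42], [12.27, 149.76], [-77.06, 257.06], [2.81, 150.46], [-146.56, 146.56]. Speed limits (degrees/s): [147.25, 147.25, 180, 180, 180, 180].

## Interface

Orientations are given as [roll, pitch, yaw] about the fixed x, y, z axes, in that order (R = Rz(yaw) Ry(pitch) Rx(roll)).
In Python, from workcell import env, eyes gives the robot as it stands.
- The arm moves only by the tool send_rows, never from a script. Its argument "motion" is a list of rows, each a list of 7 numbers: the shift along the world's x, y, z normalised to -1 to 1, where 1 is 0.5 m, then the turn, a rotation vector about the world's x, y, z normalised to -1 to 1, where 1 is 60 degrees, then the opening, from -1 (shut) to 1 (fully open). A call has 1 to 20 rows; each row is the pose to reach, as a shift and turn from the pose commanded when the call began; what a row does not reach only later rows make up. A row lasts 1/8 s, in which the tool goes at most 62.5 mm and 10.7 degrees, less where a joint would pass 70% of its speed; a pose out of reach is approached as far as the arm can. A call with a number of a shift or a turn outside -1 to 1 is refused whole. A call with a gripper value outside its range is refused whole. The fingers move at their own pace and stop on an object; "squeeze" is the grip in N (left out, the last holds). Time passes only in rows, so rows that repeat a pose let the fingers close. It gives the time, the measured TCP pose, the force, the opening and the grip force at its end, in the units of the state.
- env.state(): the state, without advancing time (a new reading comes with each control period).
- eyes.grab_frame(name): name is "scene" or "top"; returns a dict with "pixels" (384x512x3 uint8, red, green, blue), "depth" (384x512 float32, mm along the optical axis (not along the pixel's ray), 0 where there is no reading), "fx", "fy", "cx", "cy" (pixels), "R" (3x3) and "t" (3): a world point X has camera coordinates R X + t. Camera axes: x right, y down, z forward; pixel columns grow to the right and rows downward; lengths in mm; the calibration is good to about 2 mm. A picture is of the moment at which its call begins.
- env.job_done(): hands the job in; it is judged then, once.
The state is a dict: "time_s": time; "qpos": joint angles; "qvel": joint speeds; "effort": joint torques, N m; "ee_pos": TCP position; "ee_rot": TCP orientation; "force": force on the tool from outside, world axes, zero at the start; "torque": the same for the moment, N m; "gripper_width": finger opening in mm; "gripper_force": force on a finger pad.
Only numpy, scipy, OpenCV 4.12 (cv2) and the standard library are available. Lean on these libraries where they do the work, as an engineer would, in place of code of your own. Each camera call takes 0.05 s, during which the arm holds its last target. There are 200 camera calls.

## Task

Find the worn wrist pin among the three: let go of each pin crosswise on the upper, open part of the wooden ramp and take your hand away. Sound pins roll down into the wire cage at the foot and stay there; the worn one stays put where it was released, and after it has lain there on its own for a moment it goes into the pot, whose loose lid has to be lifted off by its knob and laid flat on the round cork pad. Do not shift the other things on the bench.

Things in the scene. Friction and masses are not known exactly. Their poses are not given: they have to be found in the camera images.
- pin_a_center (a point): centre of a steel wrist pin, 100 mm long (x axis along it), 32 mm wide, dark bore at each end, 0.2 to 0.4 kg; lies on a rack, centre 19 to 22 mm above the bench. Of the three pins two are true cylinders; one, not told which, is worn flat on two opposite sides (26 mm across the flats, which face down and up at the start, so it is 32 mm wide to a grip from above)
- pin_b_center (a point): centre of a steel wrist pin, 100 mm long (x axis along it), 32 mm wide, dark bore at each end, 0.2 to 0.4 kg; lies on a rack, centre 19 to 22 mm above the bench. Of the three pins two are true cylinders; one, not told which, is worn flat on two opposite sides (26 mm across the flats, which face down and up at the start, so it is 32 mm wide to a grip from above)
- pin_c_center (a point): centre of a steel wrist pin, 100 mm long (x axis along it), 32 mm wide, dark bore at each end, 0.2 to 0.4 kg; lies on a rack, centre 19 to 22 mm above the bench. Of the three pins two are true cylinders; one, not told which, is worn flat on two opposite sides (26 mm across the flats, which face down and up at the start, so it is 32 mm wide to a grip from above)
- rack_a: fixed low wooden rack of the pin that lies on it at the start: 102 mm long (x), 58 mm wide (y); a 6 mm high, 24 mm wide strip under the pin and at each end (33 to 51 mm from the middle) a saddle with 14 mm high cheeks. The middle 60 mm are open on both sides for the fingers. Origin: centre of the underside; x along the pin
- rack_b: fixed low wooden rack of the pin that lies on it at the start: 102 mm long (x), 58 mm wide (y); a 6 mm high, 24 mm wide strip under the pin and at each end (33 to 51 mm from the middle) a saddle with 14 mm high cheeks. The middle 60 mm are open on both sides for the fingers. Origin: centre of the underside; x along the pin
- rack_c: fixed low wooden rack of the pin that lies on it at the start: 102 mm long (x), 58 mm wide (y); a 6 mm high, 24 mm wide strip under the pin and at each end (33 to 51 mm from the middle) a saddle with 14 mm high cheeks. The middle 60 mm are open on both sides for the fingers. Origin: centre of the underside; x along the pin
- ramp: fixed plywood ramp, 300 mm long (x), 156 mm wide (y), sloping 9 degrees down towards +x; origin: centre of the underside, on the bench. Running surface 140 mm wide between 12 mm high rails; its height above the bench is 59 mm at x = -150 mm, 36 mm at x = 0, 12 mm at the foot (x = +150 mm). Open above as far as x = +55 mm, caged beyond
- ramp_cage (a point): point on the running surface 100 mm downhill of the ramp's middle, in the cage: wire bars about 50 mm above the surface from x = +55 mm (ramp axes) to the end stop at the foot, with side plates. Only a rolling pin gets in, from uphill. Two pins fit one behind the other, centres at about x = +130 and +98 mm
- ramp_drop (a point): point on the ramp's running surface, midway between the rails and 75 mm uphill of the ramp's middle: a good place to release a pin; x axis level, pointing downhill, same axes as the ramp
- pot: fixed open aluminium pot, 144 mm outer and 136 mm inner diameter, 60 mm high, inner floor 5 mm above the bench; origin: centre of the underside. Closed by the lid at the start
- lid_knob (a point): middle of the black knob head to grip (30 mm diameter, 24 mm high, on a thin neck) at the centre of a loose aluminium lid, 152 mm diameter, 0.25 kg. The point is 24 mm above the lid's plate, 35 mm above the underside of its 126 mm locating step (5 mm deep in the pot; the lid stands on it when laid down), 90 mm above the bench on the pot. z: the lid's up axis
- pad: round cork pad fixed on the bench, 156 mm diameter, 4 mm thick; origin: centre of its underside. The lid's place
- piston_1: aluminium piston standing upright, 76 mm diameter, 66 mm high; origin: centre of its underside. Not to be shifted
- socket: steel wrench socket standing upright, 34 mm diameter, 50 mm high; origin: centre of its underside. Not to be shifted
- sleeve: steel cylinder sleeve standing on end, 84 mm diameter, 60 mm high; origin: centre of its underside. Not to be shifted
- spray: grey spray can standing, 60 mm diameter, 170 mm high; origin: centre of its underside. Not to be shifted
Not all that is in view belongs to the job. What is shaped like the part that bears pin_b_center but red is not meant.

How it is judged (in metres and radians):
On the way:
1. the worn pin lies still on the open part of the ramp, out of the fingers (x of pin_b_center in the frame of ramp between -0.15 and 0.055 m and y of pin_b_center in the frame of ramp between -0.07 and 0.07 m and contact force between pin_b and ramp above 0.3 N and contact force between pin_b and the fingers below 0.05 N and linear speed of pin_b below 0.03 m/s), for 0.2 s.
At the end, for the whole second after the job is handed in: Both sound pins rest under the cage (centres over 65 mm downhill of the ramp's middle), the worn pin rests in the pot (centre within 50 mm of its axis, below 45 mm), and the lid lies flat (within 0.1 rad) on the pad, centres within 40 mm; all released (x of pin_a_center in the frame of ramp between 0.065 and 0.15 m and y of pin_a_center in the frame of ramp between -0.07 and 0.07 m and z of each of pin_a_center, pin_c_center in the frame of ramp below 0.055 m and linear speed of each of pin_a, pin_c, pin_b below 0.03 m/s and x of pin_c_center in the frame of ramp between 0.065 and 0.15 m and y of pin_c_center in the frame of ramp between -0.07 and 0.07 m and horizontal distance between pin_b_center and pot below 0.05 m and z of pin_b_center in the frame of pot below 0.045 m and horizontal distance between lid_knob and pad below 0.04 m and height (world z) of lid_knob below 0.05 m and angle between lid_knob's own z axis and vertical below 0.1 rad); the robot touches nothing.
It fails at once if another thing on the bench was shifted by more than 30 mm (distance of any of piston_1, socket, sleeve, spray from where it was at the start of the episode above 0.03 m).
It also fails if it takes over 72 s, if anything falls off the work surface, if the arm or the gripper's body presses on something with over 40 N, if the wrist force passes 120 N, or if a joint passes its speed limit or range.

## Working session

There is one attempt and no reset: what is moved stays moved. The work goes in short steps, Python scripts to look and compute and a tool call to move; the robot and the scene stay as the last step left them, time stands still between calls to the robot, and variables do not carry over. Pictures are saved under pics/ and viewed, at most 10 in all, crops included, and the job is handed in when it is done.

Besides the shell and the picture viewer there is one more tool, called after "Call:" in YAML: its name, and indented under it one key for each argument. send_rows: Moves the arm, as the interface text tells. Its arguments: {"type":"object","properties":{"motion":{"type":"array"},"squeeze":{"type":"number"}},"required":["motion"]}

```bash
mkdir -p pics; cat > h.py <<'E'
from workcell import env, eyes
import numpy as np, cv2
def grab(n): 
    f=eyes.grab_frame(n); f['R']=np.array(f['R']); f['t']=np.array(f['t']); return f
def cloud(f):
    d=f['depth']; v,u=np.mgrid[:d.shape[0],:d.shape[1]]
    c=np.stack([(u-f['cx'])/f['fx']*d,(v-f['cy'])/f['fy']*d,d],-1)
    return (c-f['t'])@f['R']
def ray(f,u,v,z):
    d=np.array([(u-f['cx'])/f['fx'],(v-f['cy'])/f['fy'],1])@f['R']; o=-f['R'].T@f['t']
    return o+d*(z-o[2])/d[2]
def proj(f,X):
    c=f['R']@np.array(X,float)+f['t']; return c[0]/c[2]*f['fx']+f['cx'],c[1]/c[2]*f['fy']+f['cy']
def save(f,n): cv2.imwrite('pics/'+n,cv2.cvtColor(f['pixels'],cv2.COLOR_RGB2BGR))
E
python3 - <<'E'
from h import *
import pickle
for n in('top','scene'):
    f=grab(n); pickle.dump(f,open(n+'.pkl','wb')); save(f,n+'0.png'); print(n,-f['R'].T@f['t'],f['fx'],f['R'].round(2).tolist())
print(env.state())
E
```

```text
top [ 388.79340112    2.2349342  1108.26303613] 356.68672614136284 [[0.02, -1.0, 0.03], [-1.0, -0.03, -0.09], [0.09, -0.03, -1.0]]
scene [1235.69588103  380.56409329 1029.26525771] 467.84093875795185 [[-0.44, 0.9, -0.0], [0.67, 0.33, -0.66], [-0.59, -0.3, -0.75]]
{'time_s': 0.1, 'qpos': array([ 7.38546646e+01,  1.83469478e+01,  8.96989141e+01,  4.83105274e-04,
        7.20449139e+01, -1.14636057e+00]), 'qvel': array([-0.01294724, -0.10509278, -0.18740546, -0.13723026,  0.03317275,
        0.08050108]), 'effort': array([-1.33598161e-03, -4.13328266e+01, -2.32506108e+01,  7.27978698e-02,
        4.22447501e-02, -6.03528611e-05]), 'ee_pos': array([148.68552063, 554.97290479, 213.21809422]), 'ee_rot': array([-1.79909252e+02, -2.27534784e-03,  1.65000874e+02]), 'force': array([ 0.0210385 , -0.00439349,  0.09201876]), 'torque': array([-0.04213832,  0.00698811,  0.0011355 ]), 'gripper_force': 0.0, 'gripper_width': 90.84989064318923}
```

View pics/top0.png

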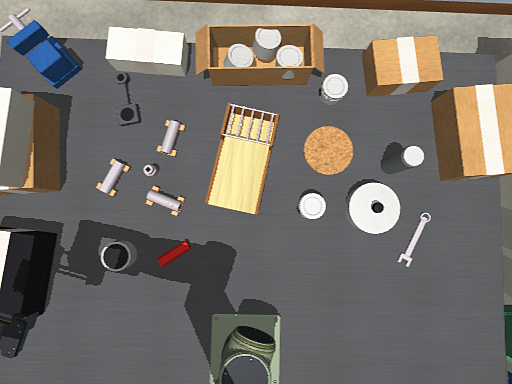

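View pics/scene0.png

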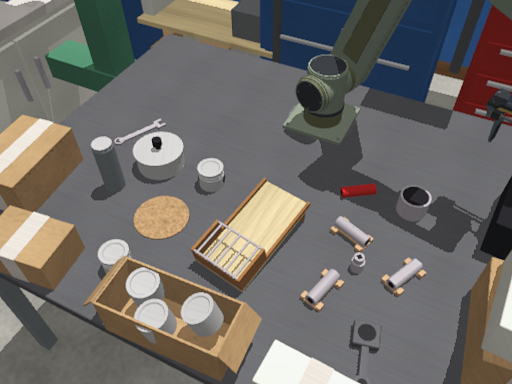

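The top view shows the pins at about (171,138), (113,177) and (165,200). The red decoy is at (173,252), with the ramp at (243,158) and its cage at the top end. The pot knob is at (377,208), the pad at (329,150), the socket at (150,170), a piston at (312,205), the spray can at (405,157) and the sleeve at (118,254). Next I'll measure these from depth and colour.

```bash
python3 - <<'E'
from h import *
import pickle
f=pickle.load(open('top.pkl','rb')); P=cloud(f); rgb=f['pixels'].astype(int); sat=rgb.max(2)-rgb.min(2)
print('bench z',np.median(P[280:300,300:400,2]), P[270,330])
for nm,(u,v) in dict(p1=(171,138),p2=(113,177),p3=(165,200)).items():
    s=np.s_[v-22:v+23,u-24:u+25]; Q=P[s]; m=(Q[...,2]>16)&(Q[...,2]<60)&(sat[s]<40)&(rgb[s].mean(-1)>90)
    n,l,st,_=cv2.connectedComponentsWithStats(m.astype(np.uint8)); k=1+np.argmax(st[1:,4]); m=l==k
    ys,xs=np.nonzero(m); (cx,cy),(w,h),a=cv2.minAreaRect(np.stack([xs,ys],1).astype(np.float32))
    cx+=u-24; cy+=v-22
    q=Q[m]; c=ray(f,cx,cy,30)
    mm=np.array([ray(f,x+u-24,y+v-22,30)[:2] for x,y in zip(xs,ys)]); 
    r=cv2.minAreaRect(mm.astype(np.float32)); _,V=np.linalg.eigh(np.cov(mm.T)); d=V[:,1]
    # crest heights along the axis
    e=(q[:,:2]-mm.mean(0))@np.array([-d[1],d[0]]); t=(q[:,:2]-mm.mean(0))@d
    cr=q[(abs(e)<5)&(abs(t)<30)]; 
    prof=[np.median(q[(abs(e-k)<2.5)&(abs(t)<35),2]).round(1) for k in(-12,-8,-4,0,4,8,12)]
    print(nm,st[k],c.round(1),'rect',np.round(r[0],1),np.round(r[1],1),'axisdeg',np.degrees(np.arctan2(d[1],d[0])).round(1),'crest',np.median(cr[:,2]).round(1),prof)
# knob, pot, pad, ramp
hsv=cv2.cvtColor(f['pixels'],cv2.COLOR_RGB2HSV)
def blob(m,u,v,z,nm):
    n,l,st,ce=cv2.connectedComponentsWithStats(m.astype(np.uint8)); k=l[v,u]; ys,xs=np.nonzero(l==k)
    pts=np.stack([xs,ys],1).astype(np.float32); c,r=cv2.minEnclosingCircle(pts); cc=ray(f,*c,z); e=ray(f,c[0]+r,c[1],z)
    print(nm,k,st[k],cc.round(1),'r',np.linalg.norm(e-cc).round(1),'medz',np.median(P[l==k][:,2]).round(1),'centroid',ray(f,*ce[k],z).round(1)); return l==k
blob((hsv[...,0]>5)&(hsv[...,0]<20)&(hsv[...,1]>80)&(P[...,2]<15),329,150,4,'pad')
reg=np.zeros(rgb.shape[:2],bool); reg[170:240,335:410]=1
blob(reg&(P[...,2]>50)&(P[...,2]<78),365,195,66,'lid')
blob(reg&(P[...,2]>85),377,207,102,'knob')
reg=np.zeros(rgb.shape[:2],bool); reg[85:225,195:290]=1
m=reg&(sat>35)&(P[...,2]>6)
n,l,st,_=cv2.connectedComponentsWithStats(m.astype(np.uint8)); m=l==1+np.argmax(st[1:,4])
q=P[m]; q=q[(q[:,2]<90)]; r=cv2.minAreaRect(q[:,:2].astype(np.float32)); print('ramp',r,cv2.boxPoints(r).round(0).tolist())
y=reg&(hsv[...,0]>18)&(hsv[...,0]<32)&(P[...,2]>20); y[:145]=0; q=P[y]
A=np.c_[q[:,:2],np.ones(len(q))]; s=np.linalg.lstsq(A,q[:,2],rcond=None)[0]; print('ramp plane',s,np.degrees(np.arctan(np.hypot(*s[:2]))),np.degrees(np.arctan2(-s[1],-s[0])), q.mean(0), len(q))
for nm,(u,v) in dict(socket=(150,170),piston=(312,205),spray=(414,155),sleeve=(118,254)).items():
    print(nm,ray(f,u,v,dict(socket=50,piston=66,spray=170,sleeve=60)[nm]).round(0),P[v,u].round(0))
a=f['pixels'][110:225,85:290]; cv2.imwrite('pics/crop.png',cv2.cvtColor(cv2.resize(a,None,fx=3.8,fy=3.8,interpolation=cv2.INTER_CUBIC),cv2.COLOR_RGB2BGR))
E
```

```text
bench z -2.2872668553602287 [ 235.06295572 -254.9954283    -1.37351823]
p1 [ 14   4  19  34 335] [630.5 245.4  30. ] rect [630.9 245.3] [ 30.9 101.9] axisdeg 164.4 crest 35.7 [np.float64(33.2), np.float64(35.1), np.float64(36.3), np.float64(36.0), np.float64(35.0), np.float64(32.7), np.float64(28.1)]
p2 [ 10   5  26  34 347] [502.2 414.8  30. ] rect [502.8 414.4] [32.  99.9] axisdeg 153.5 crest 30.6 [np.float64(31.0), np.float64(30.7), np.float64(30.4), np.float64(31.2), np.float64(30.6), np.float64(27.8), np.float64(24.2)]
p3 [  6  12  34  21 337] [436.3 257.6  30. ] rect [436.3 257.6] [100.7  29.9] axisdeg 69.2 crest 35.9 [np.float64(30.8), np.float64(34.8), np.float64(36.4), np.float64(35.8), np.float64(35.5), np.float64(33.4), np.float64(30.6)]
pad 65 [ 304  126   49   49 1885] [ 608.3 -245.     4. ] r 79.5 medz 1.4 centroid [ 608.4 -245.1    4. ]
lid 2 [ 349  182   51   52 1946] [ 428.1 -370.3   66. ] r 77.1 medz 63.5 centroid [ 427.6 -369.3   66. ]
knob 15 [373 203  12  10  96] [ 428.  -368.2  102. ] r 16.5 medz 98.8 centroid [ 427.5 -367.7  102. ]
ramp ((566.1334228515625, 22.64447021484375), (156.00137329101562, 309.8658752441406), 79.10383605957031) [[399.0, -25.0], [704.0, -83.0], [733.0, 70.0], [429.0, 129.0]]
ramp plane [-2.90786556e-01 -6.14999318e-02  1.96226600e+02] 16.552943168989103 11.941799167086025 [511.1053003   32.64866334  45.59615955] 3089
socket [524. 296.  50.] [524. 297.  46.]
piston [ 431. -185.   66.] [ 431. -186.   61.]
spray [ 568. -441.  170.] [ 569. -442.  168.]
sleeve [277. 372.  60.] [277. 373.  58.]
```

View pics/crop.png

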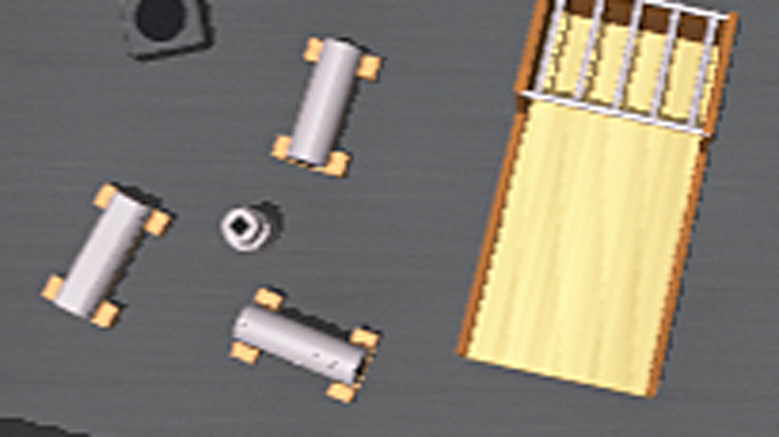

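The crop shows three grey pins on wooden racks, at crop pixels (325,100), (100,250) and (300,345). The red decoy isn't in this crop. With depth reading about 2–3 mm low, the crests come out near 38, 33 and 38 mm, so p2 (left) is probably the worn one. The ramp test will settle it. I'll start by hovering over p1 and refine the ramp measurement at the same time.

Call:
send_rows:
  motion:
    - [0.964,-0.62,-0.2,0,0,0,1]
    - [0.964,-0.62,-0.2,0,0,0,1]
    - [0.964,-0.62,-0.2,0,0,0,1]
    - [0.964,-0.62,-0.2,0,0,0,1]
    - [0.964,-0.62,-0.2,0,0,0,1]
    - [0.964,-0.62,-0.2,0,0,0,1]
    - [0.964,-0.62,-0.2,0,0,0,1]
    - [0.964,-0.62,-0.2,0,0,0,1]
    - [0.964,-0.62,-0.2,0,0,0,1]
    - [0.964,-0.62,-0.2,0,0,0,1]
    - [0.964,-0.62,-0.2,0,0,0,1]
  squeeze: 20

```text
time_s: 1.48
ee_pos: [630.8, 244.7, 112.9]
ee_rot: [-180.0, -0.1, 164.9]
force: [0.5, 0.4, -0.2]
gripper_width: 91.4
gripper_force: 0.0
```

```bash
python3 - <<'E'
from h import *
import pickle
f=pickle.load(open('top.pkl','rb')); P=cloud(f)
hsv=cv2.cvtColor(f['pixels'],cv2.COLOR_RGB2HSV)
for u,v in [(243,158),(235,200),(220,190),(250,150),(232,175),(248,205)]: print((u,v),P[v,u].round(1),hsv[v,u])
# outer corners at uphill end (rail top ~ surface+12 -> z 71; surface z 59)
for nm,(u,v),z in [('surf L',(467,357),59),('surf R',(650,395),59),('surf cage L',(530,103),27.5),('surf cage R',(700,135),27.5)]:
    print(nm,ray(f,u/3.8+85,v/3.8+110,z).round(1))
y=(hsv[...,0]>18)&(hsv[...,0]<32)&(hsv[...,1]>60); y[:148]=0;y[216:]=0;y[:,:200]=0;y[:,280:]=0
y=cv2.morphologyEx(y.astype(np.uint8),cv2.MORPH_OPEN,np.ones((5,5)))
c=max(cv2.findContours(y,0,2)[0],key=cv2.contourArea); ap=cv2.approxPolyDP(c,4,True)[:,0]
pts=[]
for v,u in zip(*np.nonzero(y)):
    X=P[v,u]; pts.append(X)
q=np.array(pts); q=q[abs(q[:,2]-np.median(q[:,2]))<30]; A=np.c_[q[:,:2],np.ones(len(q))]; s=np.linalg.lstsq(A,q[:,2],rcond=None)[0]
print(ap.tolist(),s,np.degrees(np.arctan(np.hypot(*s[:2]))),np.degrees(np.arctan2(-s[1],-s[0])),np.median(abs(A@s-q[:,2])))
for u,v in ap:
    X=ray(f,u,v,45)
    for _ in range(5): X=ray(f,u,v,s[:2]@X[:2]+s[2]+2.5)
    print((u,v),X.round(1))
E
```

```text
(243, 158) [570.2  21.6  33.4] [ 24  86 249]
(235, 200) [440.8  41.5  50.9] [ 25  85 251]
(220, 190) [469.1  86.5  54.5] [ 25  84 251]
(250, 150) [596.7   0.9  26.8] [ 25  88 250]
(232, 175) [516.4  53.1  40.2] [ 25  85 251]
(248, 205) [426.8   2.6  55.4] [ 24  96 241]
surf L [426.9 120.1  59. ]
surf R [401.1 -21.7  59. ]
surf cage L [634.4  80.3  27.5]
surf cage R [612.2 -57.8  27.5]
[[222, 148], [209, 204], [254, 213], [267, 148]] [-1.53987518e-01  3.46575142e-02  1.19774324e+02] 8.969537196375274 -12.684039217830474 1.3565026968064657
(np.int32(222), np.int32(148)) [599.2  86.3  33. ]
(np.int32(209), np.int32(204)) [426.8 116.7  60.6]
(np.int32(254), np.int32(213)) [403.7 -15.6  59.6]
(np.int32(267), np.int32(148)) [604.3 -51.1  27.4]
```

Call:
send_rows:
  motion:
    - [0,0,-0.1,0,0,0,1]
    - [0,0,-0.202,0,0,0,1]
    - [0,0,-0.202,0,0,0,1]
    - [0,0,-0.202,0,0,0,-1]
    - [0,0,-0.202,0,0,0,-1]
    - [0,0,-0.202,0,0,0,-1]
    - [0,0,-0.202,0,0,0,-1]
    - [0,0,-0.202,0,0,0,-1]
    - [0,0,-0.202,0,0,0,-1]
    - [0,0,-0.1,0,0,0,-1]
    - [0,0,0.02,0,0,0,-1]
    - [0,0,0.02,0,0,0,-1]
  squeeze: 25

```text
time_s: 2.98
ee_pos: [633.9, 246.5, 129.5]
ee_rot: [179.6, 0.5, 165.0]
force: [0.4, -0.3, -2.8]
gripper_width: 31.4
gripper_force: 25.0
```

Call:
send_rows:
  motion:
    - [-0.1,-0.14,0,0,0,-0.17,-1]
    - [-0.2,-0.28,0,0,0,-0.34,-1]
    - [-0.284,-0.419,0,0,0,-0.51,-1]
    - [-0.284,-0.419,0,0,0,-0.68,-1]
    - [-0.284,-0.419,0,0,0,-0.85,-1]
    - [-0.284,-0.419,0,0,0,-1,-1]
    - [-0.284,-0.419,0,0,0,-1,-1]

```text
time_s: 3.85
ee_pos: [487.6, 35.6, 122.6]
ee_rot: [-179.8, -0.0, 105.1]
force: [-0.5, 0.4, -2.8]
gripper_width: 31.7
gripper_force: 25.0
```

Call:
send_rows:
  motion:
    - [0,0,0,0,0,-0.17,-1]
    - [0,0,0,0,0,-0.34,-1]
    - [0,0,-0.06,0,0,-0.423,-1]
    - [0,0,-0.132,0,0,-0.423,-1]
    - [0,0,-0.132,0,0,-0.423,-1]
    - [0,0,-0.132,0,0,-0.423,-1]
    - [0,0,-0.132,0,0,-0.423,-1]

```text
time_s: 4.72
ee_pos: [488.9, 36.0, 58.4]
ee_rot: [180.0, -0.0, 79.7]
force: [-0.1, -0.7, -3.1]
gripper_width: 31.0
gripper_force: 25.0
```

Call:
send_rows:
  motion:
    - [0,0,0,0,0,0,0.2]
    - [0,0,0,0,0,0,0.3]
    - [0,0,0.1,0,0,0,0.3]
    - [0,0,0.18,0,0,0,0.5]
    - [0,0,0.18,0,0,0,1]
    - [-0.105,0.443,0.13,0,0,-0.173,1]
    - [-0.105,0.443,0.13,0,0,-0.173,1]
    - [-0.105,0.443,0.13,0,0,-0.173,1]
    - [-0.105,0.443,0.13,0,0,-0.173,1]
    - [-0.105,0.443,0.13,0,0,-0.173,1]

```text
time_s: 5.98
ee_pos: [434.7, 259.6, 121.6]
ee_rot: [-179.9, 0.1, 69.5]
force: [0.1, 0.0, -0.2]
gripper_width: 91.5
gripper_force: 0.0
```

```bash
python3 - <<'E'
from h import *
f=grab('scene'); a=f['pixels'][150:340,180:450]; cv2.imwrite('pics/s1.png',cv2.cvtColor(cv2.resize(a,None,fx=2.5,fy=2.5),cv2.COLOR_RGB2BGR)); print(env.state()['ee_pos'])
E
```

```text
[435.20850207 258.04262873 121.88598496]
```

View pics/s1.png

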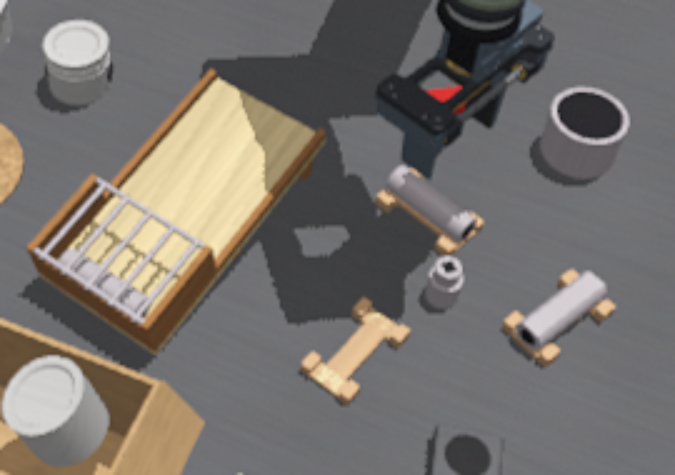

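The first pin rolled to the foot of the cage (about (110,285) in the crop), so it is sound. The gripper is over the next pin at (430,205). I'll repeat the same sequence.

Call:
send_rows:
  motion:
    - [0,0,-0.1,0,0,0,1]
    - [0,0,-0.22,0,0,0,1]
    - [0,0,-0.22,0,0,0,1]
    - [0,0,-0.22,0,0,0,-1]
    - [0,0,-0.22,0,0,0,-1]
    - [0,0,-0.22,0,0,0,-1]
    - [0,0,-0.22,0,0,0,-1]
    - [0,0,-0.22,0,0,0,-1]
    - [0,0,-0.22,0,0,0,-1]
    - [0,0,-0.1,0,0,0,-1]
    - [0,0,0.02,0,0,0,-1]
    - [0,0,0.02,0,0,0,-1]

```text
time_s: 7.52
ee_pos: [439.1, 259.0, 137.1]
ee_rot: [179.6, -0.4, 69.2]
force: [0.2, -1.1, -4.1]
gripper_width: 31.7
gripper_force: 25.0
```

Call:
send_rows:
  motion:
    - [0.03,-0.12,0,0,0,0.06,-1]
    - [0.06,-0.24,0,0,0,0.12,-1]
    - [0.105,-0.443,0,0,0,0.173,-1]
    - [0.105,-0.443,0,0,0,0.173,-1]
    - [0.105,-0.443,0,0,0,0.173,-1]
    - [0.105,-0.443,-0.08,0,0,0.173,-1]
    - [0.105,-0.443,-0.15,0,0,0.173,-1]
    - [0.105,-0.443,-0.15,0,0,0.173,-1]
    - [0.105,-0.443,-0.15,0,0,0.173,-1]
    - [0.105,-0.443,-0.15,0,0,0.173,-1]

```text
time_s: 8.78
ee_pos: [488.4, 36.4, 58.1]
ee_rot: [-180.0, -0.0, 79.7]
force: [0.1, -0.4, -2.5]
gripper_width: 31.5
gripper_force: 25.0
```

Call:
send_rows:
  motion:
    - [0,0,0,0,0,0,0.2]
    - [0,0,0,0,0,0,0.3]
    - [0,0,0.1,0,0,0,0.3]
    - [0,0,0.18,0,0,0,0.5]
    - [0,0,0.18,0,0,0,1]
    - [0.027,0.12,0.18,0,0,0.17,1]
    - [0.027,0.24,0.16,0,0,0.34,1]
    - [0.027,0.36,0.13,0,0,0.51,1]
    - [0.027,0.5,0.13,0,0,0.68,1]
    - [0.027,0.62,0.13,0,0,0.85,1]
    - [0.027,0.757,0.13,0,0,1,1]
    - [0.027,0.757,0.13,0,0,1,1]

```text
time_s: 10.28
ee_pos: [501.3, 417.8, 121.4]
ee_rot: [-180.0, -0.0, 139.8]
force: [0.1, -0.0, 0.2]
gripper_width: 91.2
gripper_force: 0.0
```

Call:
send_rows:
  motion:
    - [0,0,0,0,0,0.17,1]
    - [0,0,0,0,0,0.232,1]
    - [0,0,0,0,0,0.232,1]

```text
time_s: 10.65
ee_pos: [502.0, 413.2, 122.1]
ee_rot: [-179.9, -0.0, 153.4]
force: [0.1, -0.2, -0.8]
gripper_width: 91.4
gripper_force: 0.0
```

```bash
python3 - <<'E'
from h import *
f=grab('scene'); a=f['pixels'][150:340,180:450]; cv2.imwrite('pics/s2.png',cv2.cvtColor(cv2.resize(a,None,fx=2.5,fy=2.5),cv2.COLOR_RGB2BGR)); print(env.state()['ee_pos'])
E
```

```text
[502.08528577 413.33376494 122.31543017]
```

View pics/s2.png

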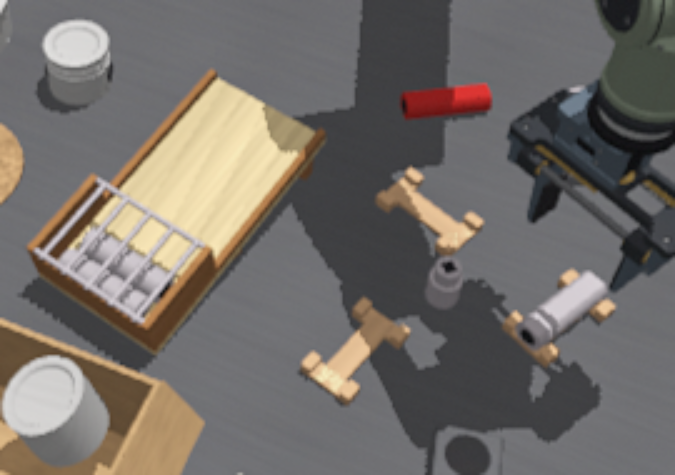

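Both sound pins now lie in the cage at (90,255) and (140,270), and the ramp is clear. Next is the last pin, which should be the worn one. I'll tilt the tool 9° to set it down parallel to the ramp.

Call:
send_rows:
  motion:
    - [0,0,-0.1,0,0,0,1]
    - [0,0,-0.226,0,0,0,1]
    - [0,0,-0.226,0,0,0,1]
    - [0,0,-0.226,0,0,0,-1]
    - [0,0,-0.226,0,0,0,-1]
    - [0,0,-0.226,0,0,0,-1]
    - [0,0,-0.226,0,0,0,-1]
    - [0,0,-0.226,0,0,0,-1]
    - [0,0,-0.226,0,0,0,-1]
    - [0,0,-0.1,0,0,0,-1]
    - [0,0,0.02,0,0,0,-1]
    - [0,0,0.02,0,0,0,-1]

```text
time_s: 12.2
ee_pos: [504.8, 416.4, 138.4]
ee_rot: [179.4, 0.3, 153.5]
force: [0.5, -0.7, -2.4]
gripper_width: 31.2
gripper_force: 25.0
```

Call:
send_rows:
  motion:
    - [-0.027,-0.12,0,0,0,-0.17,-1]
    - [-0.027,-0.24,0,0,0,-0.34,-1]
    - [-0.027,-0.36,0,0,0,-0.51,-1]
    - [-0.027,-0.48,0,0,0,-0.68,-1]
    - [-0.027,-0.6,0,0,0,-0.85,-1]
    - [-0.027,-0.7,0,0,0,-1,-1]
    - [-0.027,-0.757,0,0,0,-1,-1]
    - [-0.027,-0.757,0,0,0,-1,-1]

```text
time_s: 13.2
ee_pos: [487.2, 34.1, 131.2]
ee_rot: [-179.8, 0.0, 93.4]
force: [-0.2, 0.4, -2.9]
gripper_width: 30.8
gripper_force: 25.0
```

Call:
send_rows:
  motion:
    - [0,0,0,0,0,-0.12,-1]
    - [0,0,0,0,0,-0.232,-1]
    - [0,0,0,0,0,-0.232,-1]
    - [0,0,0,0,0,-0.232,-1]

```text
time_s: 13.7
ee_pos: [488.4, 36.5, 132.3]
ee_rot: [-179.9, 0.0, 79.8]
force: [0.5, -0.5, -2.7]
gripper_width: 31.1
gripper_force: 25.0
```

Call:
send_rows:
  motion:
    - [0,0,-0.05,0.027,0.147,0,-1]
    - [0,0,-0.1,0.027,0.147,0,-1]
    - [0,0,-0.14,0.027,0.147,0,-1]
    - [0,0,-0.156,0.027,0.147,0,-1]
    - [0,0,-0.156,0.027,0.147,0,-1]
    - [0,0,-0.156,0.027,0.147,0,-1]

```text
time_s: 14.45
ee_pos: [489.6, 35.8, 56.0]
ee_rot: [-171.2, -0.0, 79.7]
force: [-0.4, -1.2, 6.0]
gripper_width: 31.0
gripper_force: 25.0
```

Call:
send_rows:
  motion:
    - [0,0,0,0,0,0,-0.1]
    - [0,0,0,0,0,0,0.3]
    - [0,0,0,0,0,0,0.4]
    - [0.008,-0.001,0.05,0,0,0,0.4]
    - [0.016,-0.003,0.1,0,0,0,0.6]
    - [0.025,-0.004,0.16,0,0,0,1]
    - [0.025,0.3,0.2,0,0,0,1]
    - [0.025,0.3,0.2,0,0,0,1]
    - [0.025,0.3,0.2,0,0,0,1]
    - [0.025,0.3,0.2,0,0,0,1]

```text
time_s: 15.7
ee_pos: [501.2, 187.7, 155.0]
ee_rot: [-171.1, -0.0, 79.8]
force: [-0.9, -1.4, -0.6]
gripper_width: 91.1
gripper_force: 0.0
```

```bash
python3 - <<'E'
from h import *
f=grab('scene'); a=f['pixels'][150:340,180:450]; cv2.imwrite('pics/s3.png',cv2.cvtColor(cv2.resize(a,None,fx=2.5,fy=2.5),cv2.COLOR_RGB2BGR)); print(env.state()['ee_pos'])
f=grab('top'); P=cloud(f); hsv=cv2.cvtColor(f['pixels'],cv2.COLOR_RGB2HSV)
m=(hsv[...,1]<50)&(hsv[...,2]>60)&(P[...,2]>45)&(P[...,2]<90)
xy=P[...,:2]-[561,22]; d=np.array([.984,-.18]); a=xy@d; b=xy@np.array([.18,.984])
m&=(a>-145)&(a<45)&(abs(b)<66)
q=P[m]; ys,xs=np.nonzero(m); print(len(q))
if len(q)>20:
    mm=np.array([ray(f,x,y,62)[:2] for x,y in zip(xs,ys)],np.float32); r=cv2.minAreaRect(mm); _,V=np.linalg.eigh(np.cov(mm.T)); print(r,np.degrees(np.arctan2(V[1,1],V[0,1])),np.median(q[:,2]),mm.mean(0))
E
```

```text
[501.01390557 186.29262333 154.71158586]
356
((491.57763671875, 35.303550720214844), (99.2497329711914, 31.209753036499023), 79.55706024169922) 79.44264252905532 70.42694137035656 [491.48376   35.232777]
```

View pics/s3.png

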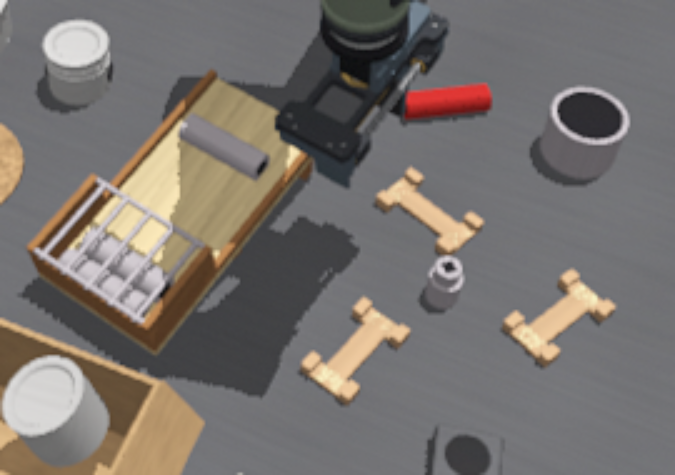

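The worn pin lies still on the open part of the ramp, at (225,145) in the crop and (491.5,35.2) in world coordinates. Next is the lid.

Call:
send_rows:
  motion:
    - [-0.03,-0.12,0.02,-0.027,-0.147,0,1]
    - [-0.147,-0.772,0.02,-0.027,-0.147,0,1]
    - [-0.147,-0.772,0.02,-0.027,-0.147,0,1]
    - [-0.147,-0.772,0.02,-0.027,-0.147,0,1]
    - [-0.147,-0.772,0.02,-0.027,-0.147,0,1]
    - [-0.147,-0.772,0.02,-0.027,-0.147,0,1]
    - [-0.147,-0.772,0.02,-0.027,-0.147,0,1]
    - [-0.147,-0.772,0.02,-0.027,-0.147,0,1]

```text
time_s: 16.8
ee_pos: [426.5, -201.9, 164.7]
ee_rot: [-180.0, -0.0, 79.3]
force: [0.4, -0.5, 0.2]
gripper_width: 91.4
gripper_force: 0.0
```

Call:
send_rows:
  motion:
    - [0,-0.12,0,0,0,0,1]
    - [0,-0.24,0,0,0,0,1]
    - [0,-0.337,0,0,0,0,1]
    - [0,-0.337,0,0,0,0,1]
    - [0,-0.337,0,0,0,0,1]

```text
time_s: 17.42
ee_pos: [427.5, -367.1, 164.5]
ee_rot: [-179.9, -0.1, 79.6]
force: [-0.0, 0.1, 0.4]
gripper_width: 90.8
gripper_force: 0.0
```

Call:
send_rows:
  motion:
    - [0,0,-0.1,0,0,0,1]
    - [0,0,-0.16,0,0,0,1]
    - [0,0,-0.182,0,0,0,1]
    - [0,0,-0.182,0,0,0,1]
    - [0,0,-0.182,0,0,0,-1]
    - [0,0,-0.182,0,0,0,-1]
    - [0,0,-0.182,0,0,0,-1]
    - [0,0,-0.182,0,0,0,-1]
    - [0,0,-0.182,0,0,0,-1]
    - [0,0,-0.182,0,0,0,-1]
    - [0,0,-0.16,0,0,0,-1]
    - [0,0,-0.1,0,0,0,-1]
    - [0,0,-0.02,0,0,0,-1]
    - [0,0,-0.02,0,0,0,-1]
    - [0,0,-0.02,0,0,0,-1]
  squeeze: 30

```text
time_s: 19.3
ee_pos: [427.1, -367.9, 154.1]
ee_rot: [-179.9, -0.1, 79.6]
force: [0.1, 0.4, -2.8]
gripper_width: 29.1
gripper_force: 30.0
```

Call:
send_rows:
  motion:
    - [0.09,0.06,0,0,0,0,-1]
    - [0.18,0.123,0,0,0,0,-1]
    - [0.27,0.185,0,0,0,0,-1]
    - [0.36,0.247,0,0,0,0,-1]
    - [0.36,0.247,0,0,0,0,-1]
    - [0.36,0.247,-0.1,0,0,0,-1]
    - [0.36,0.247,-0.2,0,0,0,-1]
    - [0.36,0.247,-0.24,0,0,0,-1]
    - [0.36,0.247,-0.26,0,0,0,-1]
    - [0.36,0.247,-0.262,0,0,0,-1]
    - [0.36,0.247,-0.262,0,0,0,-1]
    - [0.36,0.247,-0.262,0,0,0,-1]

```text
time_s: 20.8
ee_pos: [605.3, -245.1, 25.4]
ee_rot: [-179.8, -0.0, 79.6]
force: [-5.7, 2.9, 10.8]
gripper_width: 29.2
gripper_force: 30.0
```

Call:
send_rows:
  motion:
    - [0,0,0,0,0,0,0]
    - [0,0,0,0,0,0,1]
    - [0,0,0,0,0,0,1]
    - [0,0,0.1,0,0,0,1]
    - [0,0,0.22,0,0,0,1]
    - [0,0,0.25,0,0,0,1]
    - [-0.233,0.56,0.25,0,0,0,1]
    - [-0.233,0.56,0.25,0,0,0,1]
    - [-0.233,0.56,0.25,0,0,0,1]
    - [-0.233,0.56,0.25,0,0,0,1]
    - [-0.233,0.56,0.25,0,0,0,1]
    - [-0.233,0.56,0.222,0,0,0,1]
    - [-0.233,0.56,0.222,0,0,0,1]

```text
time_s: 22.42
ee_pos: [490.4, 34.6, 133.5]
ee_rot: [-179.8, 0.1, 79.7]
force: [-0.3, 0.3, -0.7]
gripper_width: 91.2
gripper_force: 0.0
```

```bash
python3 - <<'E'
from h import *
print(env.state()['ee_pos'],env.state()['force'])
f=grab('top'); save(f,'t4.png'); P=cloud(f)
reg=np.zeros(P.shape[:2],bool); reg[115:190,290:370]=1
k=reg&(P[...,2]>38)&(P[...,2]<70); q=P[k]; print('knob',q.mean(0),len(q))
m=reg&(P[...,2]>8)&(P[...,2]<25); q=P[m]; A=np.c_[q[:,:2],np.ones(len(q))]; s=np.linalg.lstsq(A,q[:,2],rcond=None)[0]; print('lid',q.mean(0),s[:2],len(q))
E
```

```text
[490.44723397  34.59104515 133.47081618] [-0.28445497  0.25535742 -0.73328916]
knob [ 580.68739949 -265.09320279   49.16412399] 100
lid [ 602.95944548 -247.38644739   12.76350226] [-0.00070201  0.00043932] 1702
```

View pics/t4.png

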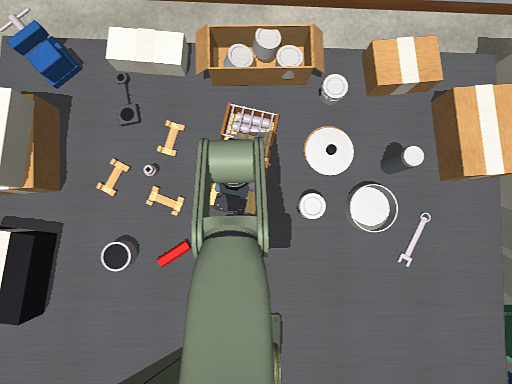

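The lid lies flat on the pad (knob at (331,150)). The pot is open at (371,206), and both sound pins are in the cage at (252,124). Now I'll re-grip the worn pin.

Call:
send_rows:
  motion:
    - [-0.004,0,-0.04,0.027,0.147,0,0.6]
    - [-0.004,0,-0.1,0.027,0.147,0,0.6]
    - [-0.004,0,-0.15,0.027,0.147,0,0.6]
    - [-0.004,0,-0.158,0.027,0.147,0,0.6]
    - [-0.004,0,-0.158,0.027,0.147,0,0.6]
    - [-0.004,0,-0.158,0.027,0.147,0,-1]
    - [-0.004,0,-0.158,0.027,0.147,0,-1]
    - [-0.004,0,-0.158,0.027,0.147,0,-1]
    - [-0.004,0,-0.158,0.027,0.147,0,-1]
    - [-0.004,0,-0.158,0.027,0.147,0,-1]
    - [0,0,-0.1,0.027,0.147,0,-1]
    - [0,0,0,0,0,0,-1]
    - [0,0,0.03,0,0,0,-1]
    - [0,0,0.03,0,0,0,-1]
  squeeze: 25

```text
time_s: 24.22
ee_pos: [491.7, 35.0, 150.4]
ee_rot: [180.0, -0.0, 79.6]
force: [-0.1, 0.3, -2.8]
gripper_width: 31.6
gripper_force: 25.0
```

Call:
send_rows:
  motion:
    - [-0.018,-0.12,0,0,0,0,-1]
    - [-0.037,-0.24,0,0,0,0,-1]
    - [-0.056,-0.36,0,0,0,0,-1]
    - [-0.075,-0.48,0,0,0,0,-1]
    - [-0.094,-0.6,0,0,0,0,-1]
    - [-0.113,-0.72,0,0,0,0,-1]
    - [-0.127,-0.809,0,0,0,0,-1]
    - [-0.127,-0.809,0,0,0,0,-1]
    - [-0.127,-0.809,-0.05,0,0,0,-1]
    - [-0.127,-0.809,-0.13,0,0,0,-1]
    - [-0.127,-0.809,-0.2,0,0,0,-1]
    - [-0.127,-0.809,-0.25,0,0,0,-1]
    - [-0.127,-0.809,-0.274,0,0,0,-1]
    - [-0.127,-0.809,-0.274,0,0,0,-1]
    - [-0.127,-0.809,-0.274,0,0,0,-1]

```text
time_s: 26.1
ee_pos: [428.0, -369.2, 12.5]
ee_rot: [-180.0, -0.0, 79.6]
force: [0.5, -0.8, -1.9]
gripper_width: 30.6
gripper_force: 25.0
```

Call:
send_rows:
  motion:
    - [0,0,0,0,0,0,-0.1]
    - [0,0,0,0,0,0,0]
    - [0,0,0,0,0,0,0.1]
    - [0,0,0.08,0,0,0,0.1]
    - [0,0,0.18,0,0,0,0.1]
    - [0,0,0.3,0,0,0,0.1]
    - [0,0.4,0.35,0,0,0,0.1]
    - [0,0.4,0.35,0,0,0,0.1]
    - [0,0.4,0.35,0,0,0,0.1]
    - [0,0.4,0.35,0,0,0,0.1]
    - [0,0.4,0.35,0,0,0,0.1]
    - [0,0.4,0.35,0,0,0,0.1]

```text
time_s: 27.6
ee_pos: [428.1, -170.8, 187.8]
ee_rot: [180.0, 0.0, 79.6]
force: [0.7, -0.6, 0.0]
gripper_width: 50.1
gripper_force: 0.0
```

```bash
python3 - <<'E'
from h import *
f=grab('top'); a=f['pixels'][70:270,190:450]; cv2.imwrite('pics/t5.png',cv2.cvtColor(cv2.resize(a,None,fx=2.5,fy=2.5),cv2.COLOR_RGB2BGR)); print(env.state()['ee_pos'],env.state()['force'])
P=cloud(f); r=np.hypot(P[...,0]-428,P[...,1]+369.5); q=P[(r<60)&(P[...,2]>18)]; print(q.mean(0),len(q))
E
```

```text
[ 427.96503595 -170.87167783  187.70549665] [ 0.17288779 -0.2407119   0.11511714]
[nan nan nan] 0<stdin>:3: RuntimeWarning: Mean of empty slice.
  ret = um.true_divide(
```

View pics/t5.png

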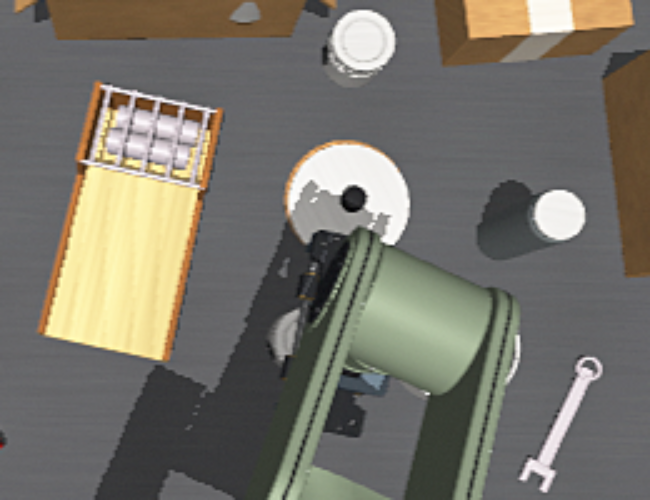

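The arm hides the pot in this view. The lid at (350,195) and the caged pins at (150,140) are fine. I'll clear the arm and check the pot.

Call:
send_rows:
  motion:
    - [0,0.5,0,0,0,0,0.1]
    - [0,0.5,0,0,0,0,0.1]
    - [0,0.5,0,0,0,0,0.1]
    - [0,0.5,0,0,0,0,0.1]
    - [0,0.5,0,0,0,0,0.1]
    - [0,0.5,0,0,0,0,0.1]

```text
time_s: 28.4
ee_pos: [428.2, 79.5, 187.6]
ee_rot: [-180.0, 0.1, 79.6]
force: [0.4, -0.1, -0.1]
gripper_width: 49.9
gripper_force: 0.0
```

```bash
python3 - <<'E'
from h import *
f=grab('top'); a=f['pixels'][70:270,190:450]; cv2.imwrite('pics/t6.png',cv2.cvtColor(cv2.resize(a,None,fx=2.5,fy=2.5),cv2.COLOR_RGB2BGR))
P=cloud(f); r=np.hypot(P[...,0]-428,P[...,1]+369.5); q=P[(r<60)&(P[...,2]>18)]; print(q.mean(0),len(q),q[:,2].max())
E
```

```text
[ 426.71676855 -367.99672141   26.84276345] 338 33.41211657943258
```

View pics/t6.png

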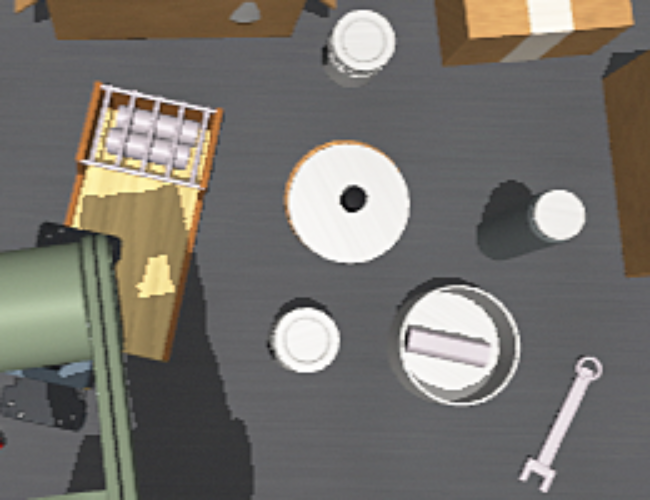

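The worn pin lies in the pot at (450,345), the lid is flat on the pad at (350,200), and both sound pins are in the cage at (150,140). I'm handing the job in.

```bash
python3 -c "
from workcell import env
print(env.job_done())"
```

```text
the job is handed in; nothing more can be done
None
```

I handed the job in at about 28 s of the 72 s: the worn pin is in the pot, both sound pins are in the cage and the lid is flat on the pad, as the last camera picture shows, but no verdict came back.

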